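# Find the heavier sample tin by lifting and present it to the free code reader

### The arm

A 6-joint arm with a two-finger parallel gripper is mounted at the origin on a cart in front of the work surface, level with it; the furniture and walls round the work are solid. World frame = base frame: x ahead of the robot, y to its left, z up, the work surface at z = 0. Lengths are in m, angles in rad, forces in N, time in s.
With the tool pointing down it reaches from about 0.35 to 0.775 m from the base axis. Payload 7.3 kg.
Tool frame: the origin (TCP) lies on the centre line of the jaws, within the pads' length; the fingertips stand 25 mm ahead of it and the grasp point (between the pads) lies 6 mm ahead of it; z points along the fingers, y is the line along which they close (so a half turn about z gives the same grasp; the last joint's range is limited). The gripper opens to 92 mm and grips with 3 to 60 N. Pads are 19 mm wide; open, the fingers measure 130 mm over their backs; the gripper's body (75 mm by 190 mm) begins 47 mm behind the grasp point.
Start: joints at [1.15, 0.342, 1.524, -0, 1.275, -0.146], TCP at [0.142, 0.505, 0.252] pointing down, gripper open.
Joint ranges: [-2.53, 2.53], [-0.77, 2.02], [0.04, 2.7], [-1, 4.14], [0.28, 2.66], [-3.11, 3.11]. Speed limits (rad/s): [2.57, 2.57, 3.14, 3.14, 3.14, 3.14].

### API

Orientations are given as a rotation vector (axis times angle).
In Python, from bench import robot gives the robot as it stands.
- The arm moves only by the tool send_rows, never from a script. Its argument "series" is a list of rows, each a list of 7 numbers: the shift along the tool's x, y, z as a fraction of full scale, then the turn, a rotation vector about the tool's x, y, z as a fraction of full scale, then the opening, from -1 (shut) to 1 (fully open), so that 0 is half open. A call has 1 to 12 rows; each row shifts and turns the commanded pose from where the row before left it, along the tool's axes as they then stand; what a row does not reach is not made up. Full scale, the value 1, is 25 mm for a shift and 45 degrees for a turn. A row lasts 1/12 s, in which the tool goes at most 41.7 mm and 7.16 degrees, less where a joint would pass 70% of its speed; a pose out of reach is approached as far as the arm can. A call with a number of a shift or a turn outside -1 to 1 is refused whole. A call with a gripper value outside its range is refused whole. The fingers move at their own pace and stop on an object; "newtons" is the grip in N (left out, the last holds). Time passes only in rows, so rows that do not move let the fingers close. It gives the time, the measured TCP pose, the force, the opening and the grip force at its end, in the units of the state.
- robot.observe(): the state, without advancing time (a new reading comes with each control period).
- robot.get_image(name): name is "scene" or "side" or "wrist"; returns the picture (384x512x3 uint8, blue, green, red); there is no depth.
- robot.get_calibration(name): a dict with "camera_matrix" (3x3 intrinsics, pixels), "rvec" (rotation vector, rad) and "tvec" (3), from world to camera coordinates, as OpenCV has them; the wrist camera has in their place "mount" (4x4, takes a point from camera to tool coordinates, whose origin is the TCP and whose axes are the flange's). Camera axes: x right, y down, z forward; pixel columns grow to the right and rows downward; lengths in m; the calibration is good to about 2 mm. A picture is of the moment at which its call begins: read the wrist's pose just before it. get_calibration takes no time and is no camera call.
- robot.close_job(): hands the job in; it is judged then, once.
The state is a dict: "clock": time; "qpos": joint angles; "joint_vel": joint speeds; "joint_torque": joint torques, N m; "eef_pos": TCP position; "tcp_rot": TCP orientation; "wrist_force": force on the tool from outside, world axes, zero at the start; "wrist_torque": the same for the moment, N m; "gripper_width": finger opening in m; "grip_force": force on a finger pad.
Only numpy, scipy, OpenCV 4.12 (cv2) and the standard library are available. Lean on these libraries where they do the work, as an engineer would, in place of code of your own. Each camera call takes 0.05 s, during which the arm holds its last target. There are 200 camera calls.

### The job

Two look-alike metal sample tins stand on the worktop: lift the left one (left as the robot sees it) about 10 cm off the worktop for a moment to feel its weight and set it back where it stood, then lift the right one in the same way. Finish holding the heavier of the two upright and still in the gripper, centred about 5 cm above the window of the round code reader that has no jar on it, with the lighter tin standing where it stood at first; do not put the heavier tin down at the end. Never let go of a tin in the air or tip it over, and leave the jar, mortar, crucible, beaker and glass dish alone.

Things in the scene. Friction and masses are not known exactly. Their poses are not given: they have to be found in the camera images.
- tin_p_mid (a point): closed round aluminium sample tin with pressed-on lid, 58 mm across, 36 mm high, standing on the worktop; weight between 0.1 and 0.52 kg. The two tins look alike; their weights differ by at least 0.2 kg, and neither looks nor place tell which is heavier. This point is the centre of the tin, 18 mm above its underside; z is the tin's upright axis
- tin_q_mid (a point): closed round aluminium sample tin with pressed-on lid, 58 mm across, 36 mm high, standing on the worktop; weight between 0.1 and 0.52 kg. The two tins look alike; their weights differ by at least 0.2 kg, and neither looks nor place tell which is heavier. This point is the centre of the tin, 18 mm above its underside; z is the tin's upright axis
- reader_a_window (a point): round black code reader lying fixed on the worktop, 94 mm across, 20 mm high, with a dark green glass window; this point is the centre of the window, on its top face (20 mm above the worktop), z up. One of the two readers, either one, has the red-capped jar standing on its window
- reader_b_window (a point): round black code reader lying fixed on the worktop, 94 mm across, 20 mm high, with a dark green glass window; this point is the centre of the window, on its top face (20 mm above the worktop), z up. One of the two readers, either one, has the red-capped jar standing on its window
- jar_mid (a point): plastic sample jar with red screw cap, 55 mm across, 72 mm high, standing on one of the two readers (its top is 92 mm above the worktop); point at its centre, 36 mm above its underside; leave it alone
- mortar_mid (a point): white porcelain mortar, 88 mm across, 48 mm high; point at its centre, 24 mm up; bystander
- crucible_mid (a point): small white porcelain crucible, 42 mm across, 34 mm high; point at its centre, 17 mm up; bystander
- beaker_mid (a point): glass beaker, 52 mm across, 70 mm high; point at its centre, 35 mm up; bystander
- dish_mid (a point): flat glass dish with sand, 61 mm across, 14 mm high; point at its centre, 7 mm up; bystander
- tin_p: the same tin as point tin_p_mid; origin at the centre of its underside, z up
- tin_q: the same tin as point tin_q_mid; origin at the centre of its underside, z up
There are look-alikes about, which are no part of the job. What is shaped like the tin_q but turquoise or yellow is not meant.

How it is judged:
By the outcome, as a careful person would: the job done as asked, in the order asked, and still so for the second after the job is handed in, while the arm keeps its last pose, push and grip.
It also fails if it takes over 72 s, if anything falls off the work surface, if the arm or the gripper's body presses on something with over 40 N, if the wrist force passes 120 N, or if a joint passes its speed limit or range.

## Working session

There is one attempt and no reset: what is moved stays moved. The work goes in short steps, Python scripts to look and compute and a tool call to move; the robot and the scene stay as the last step left them, time stands still between calls to the robot, and variables do not carry over. Pictures are saved under pics/ and viewed, at most 10 in all, crops included, and the job is handed in when it is done.

Besides the shell and the picture viewer there is one more tool, called after ">>>" by a JSON object that holds its "op" and its "data". send_rows: Moves the arm, as the interface text tells. Its arguments: {"type":"object","properties":{"series":{"type":"array"},"newtons":{"type":"number"}},"required":["series"]}

```bash
mkdir -p pics
python3 - <<'E'
from bench import robot
import cv2
print(robot.observe())
for n in("scene","side"):
    cv2.imwrite(f"pics/{n}0.png",robot.get_image(n)); print(n,robot.get_calibration(n))
print(robot.get_calibration("wrist"))
E
```

```text
{'clock': 0.0, 'qpos': array([ 1.14999739e+00,  3.42712494e-01,  1.52499065e+00, -3.03686140e-05,
        1.27535100e+00, -1.45985183e-01]), 'joint_vel': array([-3.60057024e-04, -8.87280512e-06, -3.02051186e-05,  5.16046306e-04,
       -6.15693852e-04,  4.65961284e-04]), 'joint_torque': array([-8.02065297e-04, -4.31240165e+01, -2.44210750e+01,  7.16783339e-02,
        5.60338818e-02, -1.14420366e-04]), 'eef_pos': array([0.14230482, 0.50498699, 0.25105942]), 'tcp_rot': array([-4.30253277e-01, -3.11160559e+00,  2.21661788e-03]), 'wrist_force': array([-0.1735311 , -0.15780571, -0.14132029]), 'wrist_torque': array([ 0.00993592, -0.04112122,  0.02879241]), 'grip_force': 0.0, 'gripper_width': 0.09214805539353443}
scene {'camera_matrix': array([[475.09821645,   0.        , 257.42905218],
       [  0.        , 475.09821645, 195.55137057],
       [  0.        ,   0.        ,   1.        ]]), 'rvec': array([ 2.14691872, -0.97815662,  0.4298523 ]), 'tvec': array([-0.30994195,  0.37045835,  1.25492521])}
side {'camera_matrix': array([[400.39890215,   0.        , 256.92690168],
       [  0.        , 400.39890215, 193.61027985],
       [  0.        ,   0.        ,   1.        ]]), 'rvec': array([ 2.09021398, -1.70498621,  0.43992574]), 'tvec': array([-0.0544341 ,  0.49148538,  0.92644617])}
{'camera_matrix': array([[334.97906572,   0.        , 255.93034345],
       [  0.        , 334.97906572, 188.99391051],
       [  0.        ,   0.        ,   1.        ]]), 'mount': array([[-5.10799778e-04, -9.55185570e-01, -2.96007206e-01,
         8.07119611e-02],
       [ 9.99999856e-01, -5.37384491e-04,  8.45319901e-06,
        -5.54799970e-04],
       [-1.67144056e-04, -2.96007159e-01,  9.55185707e-01,
        -1.32038971e-01],
       [ 0.00000000e+00,  0.00000000e+00,  0.00000000e+00,
         1.00000000e+00]])}
```

View pics/scene0.png

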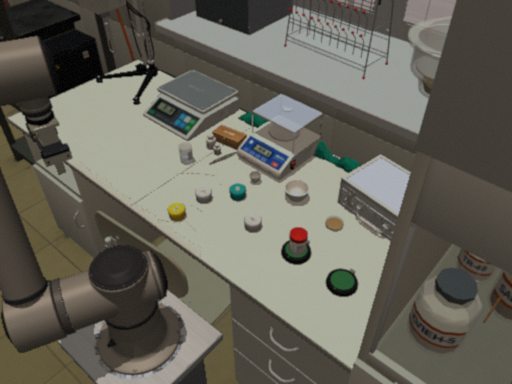

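View pics/side0.png

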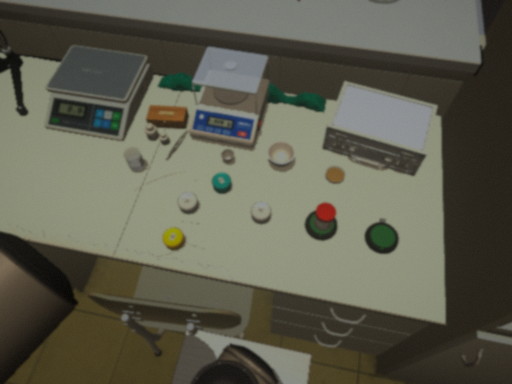

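The pictures show the white tins at side (188,202) and (261,211), with scene matches at (203,194) and (253,222). The free reader is at side (382,237) and scene (342,281). The jar is on the other reader at (321,224).

```bash
cat > h.py <<'E'
import numpy as np, cv2
from bench import robot
from scipy.spatial.transform import Rotation as R
def cam(n, st=None):
    c=robot.get_calibration(n); K=c["camera_matrix"]
    if n=="wrist":
        st=st or robot.observe(); T=np.eye(4); T[:3,:3]=R.from_rotvec(st["tcp_rot"]).as_matrix(); T[:3,3]=st["eef_pos"]
        M=T@c["mount"]; return K,M[:3,:3],M[:3,3]
    Rm=cv2.Rodrigues(c["rvec"])[0]; return K,Rm.T,-Rm.T@np.ravel(c["tvec"])
def back(n,uv,z,st=None):
    K,A,o=cam(n,st); d=A@np.linalg.inv(K)@[uv[0],uv[1],1]; return o+d*(z-o[2])/d[2]
def proj(n,P,st=None):
    K,A,o=cam(n,st); p=K@A.T@(np.array(P)-o); return p[:2]/p[2]
def togo(P,st=None):
    "tool-axis shift (mm) to a world TCP point; azimuth of tool y"
    st=st or robot.observe(); A=R.from_rotvec(st["tcp_rot"]).as_matrix()
    return (A.T@(np.array(P)-st["eef_pos"])*1000).round(1), A.round(3)
E
python3 - <<'E'
from h import *
pts=dict(tinL=((188,202),(203,194),.025),tinR=((261,211),(253,222),.025),turq=((222,182),(237,191),.025),yel=((173,238),(177,211),.025),
 readF=((382,237),(342,281),.02),readJ=((321,226),(296,251),.02),jarcap=((326,212),(299,235),.092),mortar=((281,154),(297,191),.045),cruc=((228,156),(255,177),.03),beaker=((134,160),(186,153),.035),dish=((335,175),(334,223),.014))
for k,(a,b,z) in pts.items(): print(k,back("side",a,z).round(3),back("scene",b,z).round(3))
print(togo((.5,.1,.2)))
E
```

```text
tinL [0.484 0.25  0.025] [0.478 0.251 0.025]
tinR [0.497 0.036 0.025] [0.491 0.035 0.025]
turq [0.57  0.17  0.025] [0.566 0.174 0.025]
yel [0.366 0.258 0.025] [0.364 0.256 0.025]
readF [ 0.487 -0.309  0.02 ] [ 0.486 -0.31   0.02 ]
readJ [ 0.487 -0.139  0.02 ] [ 0.489 -0.142  0.02 ]
jarcap [ 0.495 -0.142  0.092] [ 0.492 -0.145  0.092]
mortar [0.691 0.013 0.045] [0.683 0.006 0.045]
cruc [0.662 0.173 0.03 ] [0.658 0.172 0.03 ]
beaker [0.587 0.452 0.035] [0.588 0.453 0.035]
dish [ 0.668 -0.16   0.014] [ 0.668 -0.159  0.014]
(array([-454.2, -292.7,   51.4]), array([[-0.962,  0.271, -0.001],
       [ 0.271,  0.962, -0.001],
       [ 0.   , -0.001, -1.   ]]))
```

>>> {"op": "send_rows", "data": {"series": [[-0.8, -0.3, 0.1, 0, 0, 0, 1], [-0.8, -0.3, 0.1, 0, 0, 0, 1], [-0.8, -0.3, 0.1, 0, 0, 0, 1], [-0.8, -0.3, 0.1, 0, 0, 0, 1], [-0.8, -0.3, 0.1, 0, 0, 0, 1], [-0.8, -0.3, 0.1, 0, 0, 0, 1], [-0.8, -0.3, 0.1, 0, 0, 0, 1], [-0.8, -0.3, 0.1, 0, 0, 0, 1], [-0.8, -0.3, 0.1, 0, 0, 0, 1], [-0.8, -0.3, 0.1, 0, 0, 0, 1], [-0.8, -0.3, 0.1, 0, 0, 0, 1], [-0.8, -0.3, 0.1, 0, 0, 0, 1]], "newtons": 30}}

```text
clock: 1.1
eef_pos: [0.3496, 0.3527, 0.2213]
tcp_rot: [-0.43, -3.111, 0.001]
wrist_force: [0.1, 0.9, 0.3]
gripper_width: 0.0916
grip_force: 0.0
```

>>> {"op": "send_rows", "data": {"series": [[-0.8, -0.3, 0.1, 0, 0, 0, 1], [-0.8, -0.3, 0.1, 0, 0, 0, 1], [-0.8, -0.3, 0.1, 0, 0, 0, 1], [-0.8, -0.3, 0.1, 0, 0, 0, 1], [-0.8, -0.3, 0.1, 0, 0, 0, 1], [-0.4, -0.2, 0.1, 0, 0, 0, 1], [0, 0, 0, 0, 0, 0, 1], [0, 0, 0, 0, 0, 0, 1], [0, 0, 0, 0, 0, 0, 1]]}}

```text
clock: 1.85
eef_pos: [0.4425, 0.2833, 0.2067]
tcp_rot: [-0.43, -3.111, -0.0]
wrist_force: [-0.1, 0.3, 0.1]
gripper_width: 0.0916
grip_force: 0.0
```

Run:
```python
from h import *
st=robot.observe(); im=robot.get_image("wrist"); cv2.imwrite("pics/w1.png",im)
print(st["clock"],st["eef_pos"],togo((.481,.25,.03),st)[0],proj("wrist",(.481,.25,.036),st))
```

```text
1.85 [0.44249565 0.28332117 0.20667246] [-46.2 -21.6 176.6] [234.33437282 221.46894256]
```

View pics/w1.png

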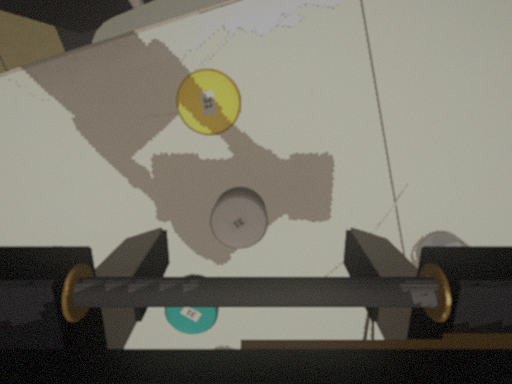

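The wrist view shows the grey-white tin with its label (top centre) at about (239,221), against (234,221) predicted. Yellow is at (209,102) and turquoise at (191,310).

Run:
```python
from h import *
P=back("wrist",(239,221),.036); print(P, togo((P[0],P[1],.03)))
im=cv2.imread("pics/w1.png"); cv2.imwrite("pics/w1c.png",cv2.resize(im[170:270,190:290],None,fx=6,fy=6,interpolation=cv2.INTER_CUBIC))
```

```text
[0.48187163 0.25473048 0.036     ] (array([-45.8, -17.1, 176.8]), array([[-0.963,  0.27 , -0.   ],
       [ 0.27 ,  0.963,  0.   ],
       [ 0.   ,  0.   , -1.   ]]))
```

View pics/w1c.png

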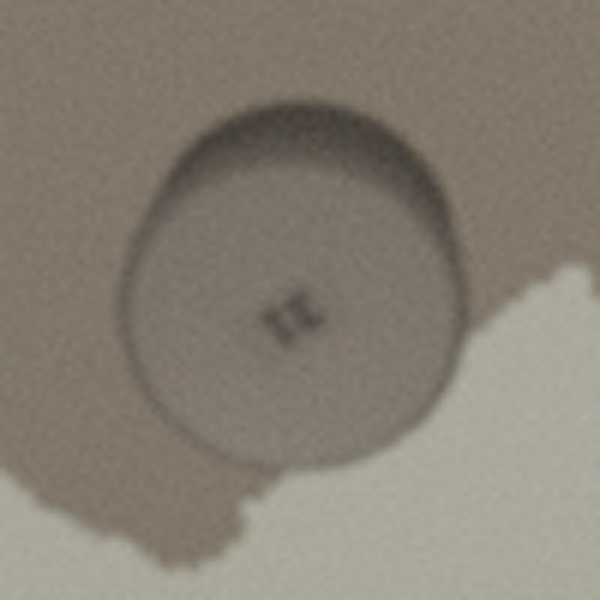

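>>> {"op": "send_rows", "data": {"series": [[-0.47, -0.17, 0.6, 0, 0, 0, 1], [-0.47, -0.17, 0.6, 0, 0, 0, 1], [-0.47, -0.17, 0.6, 0, 0, 0, 1], [-0.47, -0.17, 0.6, 0, 0, 0, 1], [0, 0, 0.8, 0, 0, 0, 1], [0, 0, 0.8, 0, 0, 0, 1], [0, 0, 0.8, 0, 0, 0, 1], [0, 0, 0.8, 0, 0, 0, 1], [0, 0, 0.6, 0, 0, 0, 1], [0, 0, 0, 0, 0, 0, 1], [0, 0, 0, 0, 0, 0, 1], [0, 0, 0, 0, 0, 0, 1]]}}

```text
clock: 2.9
eef_pos: [0.4843, 0.2545, 0.0528]
tcp_rot: [0.429, 3.111, 0.001]
wrist_force: [0.4, 0.4, 0.3]
gripper_width: 0.0915
grip_force: 0.0
```

Run:
```python
from h import *
st=robot.observe(); print(st["clock"],st["eef_pos"],togo((.483,.2545,.03),st)[0],st["wrist_force"])
```

```text
2.9 [0.48427572 0.25447056 0.05282997] [ 1.3 -0.3 22.8] [0.37920043 0.39558204 0.31314805]
```

>>> {"op": "send_rows", "data": {"series": [[0, 0, 0.5, 0, 0, 0, 1], [0, 0, 0.4, 0, 0, 0, 1], [0, 0, 0, 0, 0, 0, 1], [0, 0, 0, 0, 0, 0, 1], [0, 0, 0, 0, 0, 0, -1], [0, 0, 0, 0, 0, 0, -1], [0, 0, 0, 0, 0, 0, -1], [0, 0, 0, 0, 0, 0, -1], [0, 0, 0, 0, 0, 0, -1], [0, 0, 0, 0, 0, 0, -1], [0, 0, 0, 0, 0, 0, -1], [0, 0, 0, 0, 0, 0, -1]], "newtons": 30}}

```text
clock: 3.9
eef_pos: [0.4841, 0.2538, 0.0294]
tcp_rot: [0.43, 3.112, 0.0]
wrist_force: [0.3, -0.1, 1.6]
gripper_width: 0.0573
grip_force: 30.0
```

>>> {"op": "send_rows", "data": {"series": [[0, 0, 0, 0, 0, 0, -1], [0, 0, 0, 0, 0, 0, -1], [0, 0, 0, 0, 0, 0, -1]]}}

```text
clock: 4.15
eef_pos: [0.4841, 0.2537, 0.0294]
tcp_rot: [0.43, 3.112, 0.0]
wrist_force: [-0.5, -0.6, 2.8]
gripper_width: 0.0573
grip_force: 30.0
```

>>> {"op": "send_rows", "data": {"series": [[0, 0, -0.3, 0, 0, 0, -1], [0, 0, -0.5, 0, 0, 0, -1], [0, 0, -0.5, 0, 0, 0, -1], [0, 0, -0.5, 0, 0, 0, -1], [0, 0, -0.5, 0, 0, 0, -1], [0, 0, -0.5, 0, 0, 0, -1], [0, 0, -0.5, 0, 0, 0, -1], [0, 0, -0.4, 0, 0, 0, -1], [0, 0, -0.3, 0, 0, 0, -1], [0, 0, 0, 0, 0, 0, -1], [0, 0, 0, 0, 0, 0, -1], [0, 0, 0, 0, 0, 0, -1]]}}

```text
clock: 5.15
eef_pos: [0.4836, 0.2536, 0.1286]
tcp_rot: [-0.43, -3.111, 0.001]
wrist_force: [-0.6, -0.4, -1.7]
gripper_width: 0.0571
grip_force: 30.0
```

>>> {"op": "send_rows", "data": {"series": [[0, 0, 0, 0, 0, 0, -1], [0, 0, 0, 0, 0, 0, -1], [0, 0, 0, 0, 0, 0, -1], [0, 0, 0, 0, 0, 0, -1], [0, 0, 0, 0, 0, 0, -1]]}}

```text
clock: 5.57
eef_pos: [0.4839, 0.2537, 0.129]
tcp_rot: [-0.43, -3.112, 0.0]
wrist_force: [-0.1, 0.2, -1.9]
gripper_width: 0.0573
grip_force: 30.0
```

>>> {"op": "send_rows", "data": {"series": [[0, 0, 0, 0, 0, 0, -1], [0, 0, 0, 0, 0, 0, -1]]}}

```text
clock: 5.73
eef_pos: [0.484, 0.2537, 0.1292]
tcp_rot: [-0.43, -3.112, -0.0]
wrist_force: [-0.7, 0.8, -0.5]
gripper_width: 0.0577
grip_force: 30.0
```

Run:
```python
from h import *
fs=[]
for i in range(4):
    robot.get_image("wrist"); st=robot.observe(); fs.append(st["wrist_force"])
print(np.array(fs).round(2),st["eef_pos"],st["clock"],st["joint_torque"].round(2))
```

```text
[[ 0.46 -0.93 -1.39]
 [ 0.04 -0.21 -1.34]
 [-0.18  0.02 -1.24]
 [-0.06  0.65 -1.14]] [0.48399543 0.25375234 0.12926756] 5.9333 [-0.000e+00 -4.829e+01 -2.097e+01  1.000e-02  9.000e-02  0.000e+00]
```

>>> {"op": "send_rows", "data": {"series": [[0, 0, 0.3, 0, 0, 0, -1], [0, 0, 0.5, 0, 0, 0, -1], [0, 0, 0.5, 0, 0, 0, -1], [0, 0, 0.5, 0, 0, 0, -1], [0, 0, 0.5, 0, 0, 0, -1], [0, 0, 0.5, 0, 0, 0, -1], [0, 0, 0.4, 0, 0, 0, -1], [0, 0, 0.3, 0, 0, 0, -1], [0, 0, 0.2, 0, 0, 0, -1], [0, 0, 0.15, 0, 0, 0, -1], [0, 0, 0.1, 0, 0, 0, -1], [0, 0, 0, 0, 0, 0, -1]]}}

```text
clock: 6.93
eef_pos: [0.484, 0.2537, 0.0303]
tcp_rot: [-0.43, -3.112, -0.0]
wrist_force: [0.3, 0.5, -2.2]
gripper_width: 0.057
grip_force: 30.0
```

>>> {"op": "send_rows", "data": {"series": [[0, 0, 0, 0, 0, 0, -1], [0, 0, 0, 0, 0, 0, -1], [0, 0, 0, 0, 0, 0, -1]]}}

```text
clock: 7.18
eef_pos: [0.4843, 0.2538, 0.0309]
tcp_rot: [0.43, 3.111, 0.001]
wrist_force: [0.1, -0.2, -1.7]
gripper_width: 0.0574
grip_force: 30.0
```

Still about 1.5 mm up, so I'm lowering it until the contact force shows.

>>> {"op": "send_rows", "data": {"series": [[0, 0, 0.04, 0, 0, 0, -1], [0, 0, 0.03, 0, 0, 0, -1], [0, 0, 0, 0, 0, 0, -1], [0, 0, 0, 0, 0, 0, -1]]}}

```text
clock: 7.52
eef_pos: [0.4842, 0.2538, 0.0294]
tcp_rot: [0.43, 3.111, 0.001]
wrist_force: [-1.6, -1.0, 5.9]
gripper_width: 0.0571
grip_force: 30.0
```

>>> {"op": "send_rows", "data": {"series": [[0, 0, 0, 0, 0, 0, 1], [0, 0, 0, 0, 0, 0, 1], [0, 0, 0, 0, 0, 0, 1], [0, 0, 0, 0, 0, 0, 1], [0, 0, -0.5, 0, 0, 0, 1], [0, 0, -0.8, 0, 0, 0, 1], [0, 0, -0.9, 0, 0, 0, 1], [0, 0, -0.9, 0, 0, 0, 1], [0, 0, -0.9, 0, 0, 0, 1], [0, 0, -0.9, 0, 0, 0, 1], [0, 0, -0.9, 0, 0, 0, 1], [0, 0, -0.9, 0, 0, 0, 1]]}}

```text
clock: 8.52
eef_pos: [0.4838, 0.2537, 0.1972]
tcp_rot: [-0.43, -3.112, -0.0]
wrist_force: [-0.0, -0.4, -0.3]
gripper_width: 0.0916
grip_force: 0.0
```

>>> {"op": "send_rows", "data": {"series": [[-0.1, -0.8, 0, 0, 0, 0, 1], [-0.1, -0.8, 0, 0, 0, 0, 1], [-0.1, -0.8, 0, 0, 0, 0, 1], [-0.1, -0.8, 0, 0, 0, 0, 1], [-0.1, -0.8, 0, 0, 0, 0, 1], [-0.1, -0.8, 0, 0, 0, 0, 1], [-0.1, -0.8, 0, 0, 0, 0, 1], [-0.1, -0.8, 0, 0, 0, 0, 1], [0, -0.8, 0, 0, 0, 0, 1], [0, -0.6, 0, 0, 0, 0, 1], [0, 0, 0, 0, 0, 0, 1], [0, 0, 0, 0, 0, 0, 1]]}}

```text
clock: 9.52
eef_pos: [0.4503, 0.0603, 0.1963]
tcp_rot: [0.433, 3.111, 0.001]
wrist_force: [-0.2, 0.0, 0.5]
gripper_width: 0.0919
grip_force: 0.0
```

>>> {"op": "send_rows", "data": {"series": [[0, 0, 0, 0, 0, 0, 1], [0, 0, 0, 0, 0, 0, 1], [0, 0, 0, 0, 0, 0, 1], [0, 0, 0, 0, 0, 0, 1]]}}

```text
clock: 9.85
eef_pos: [0.4504, 0.0612, 0.1961]
tcp_rot: [-0.429, -3.112, -0.0]
wrist_force: [0.2, 0.1, 0.0]
gripper_width: 0.0918
grip_force: 0.0
```

Run:
```python
from h import *
fs=[]
for i in range(4):
    st=robot.observe(); im=robot.get_image("wrist"); fs.append(st["wrist_force"])
print(np.array(fs).round(2))
p=proj("wrist",(.494,.035,.036),st); print(st["clock"],st["eef_pos"],p)
u,v=p.astype(int); print(u,v); cv2.imwrite("pics/w2c.png",cv2.resize(im[v-60:v+60,u-60:u+60],None,fx=5,fy=5,interpolation=cv2.INTER_CUBIC))
s=robot.get_image("side"); cv2.imwrite("pics/s2.png",s)
```

```text
[[ 0.24  0.1   0.02]
 [ 0.49  0.49 -0.34]
 [-0.04 -0.69 -0.26]
 [-0.87  0.64  0.53]]
10.0 [0.45033638 0.06091811 0.19616115] [242.67180521 228.52993079]
242 228
```

View pics/w2c.png

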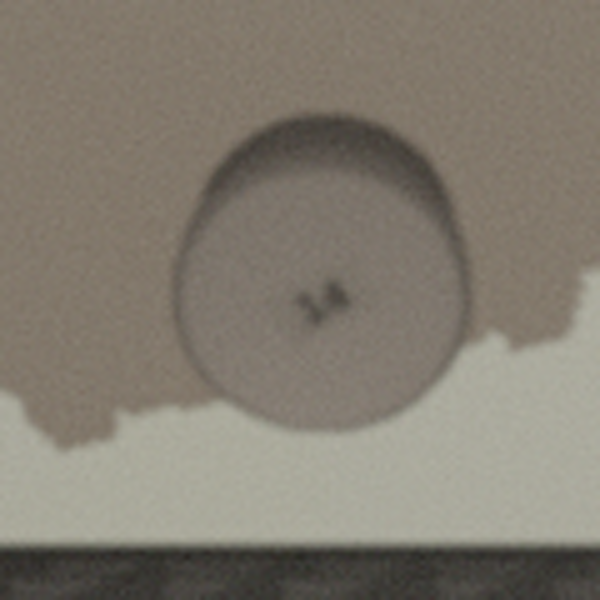

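View pics/s2.png

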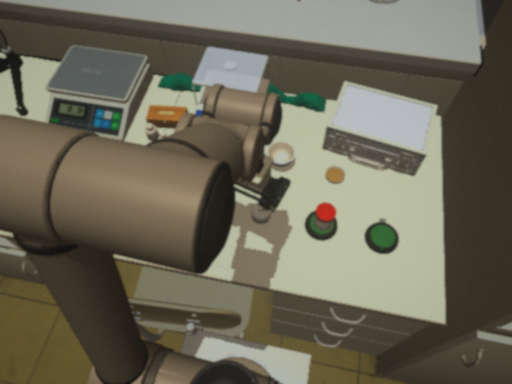

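The right tin's lid centre is at crop (323,302), which is wrist pixel (246.6,228.4). The side view shows the jar and both readers undisturbed.

Run:
```python
from h import *
P=back("wrist",(246.6,228.4),.036); print(P, togo((P[0],P[1],.03))[0])
```

```text
[0.49484996 0.03844539 0.036     ] [-48.9  -9.4 166.2]
```

>>> {"op": "send_rows", "data": {"series": [[-0.49, -0.09, 0.6, 0, 0, 0, 1], [-0.49, -0.09, 0.6, 0, 0, 0, 1], [-0.49, -0.09, 0.6, 0, 0, 0, 1], [-0.49, -0.09, 0.6, 0, 0, 0, 1], [0, 0, 0.8, 0, 0, 0, 1], [0, 0, 0.8, 0, 0, 0, 1], [0, 0, 0.8, 0, 0, 0, 1], [0, 0, 0.6, 0, 0, 0, 1], [0, 0, 0.4, 0, 0, 0, 1], [0, 0, 0, 0, 0, 0, 1], [0, 0, 0, 0, 0, 0, 1], [0, 0, 0, 0, 0, 0, 1]]}}

```text
clock: 11.1
eef_pos: [0.4957, 0.0387, 0.052]
tcp_rot: [0.43, 3.111, 0.0]
wrist_force: [0.6, -0.2, -0.7]
gripper_width: 0.0916
grip_force: 0.0
```

>>> {"op": "send_rows", "data": {"series": [[0, 0, 0.5, 0, 0, 0, 1], [0, 0, 0.38, 0, 0, 0, 1], [0, 0, 0, 0, 0, 0, 1], [0, 0, 0, 0, 0, 0, 1], [0, 0, 0, 0, 0, 0, -1], [0, 0, 0, 0, 0, 0, -1], [0, 0, 0, 0, 0, 0, -1], [0, 0, 0, 0, 0, 0, -1], [0, 0, 0, 0, 0, 0, -1], [0, 0, 0, 0, 0, 0, -1], [0, 0, 0, 0, 0, 0, -1], [0, 0, 0, 0, 0, 0, -1]], "newtons": 35}}

```text
clock: 12.1
eef_pos: [0.4951, 0.0386, 0.0294]
tcp_rot: [0.43, 3.112, 0.0]
wrist_force: [0.7, 0.3, 2.1]
gripper_width: 0.0574
grip_force: 35.0
```

>>> {"op": "send_rows", "data": {"series": [[0, 0, -0.3, 0, 0, 0, -1], [0, 0, -0.5, 0, 0, 0, -1], [0, 0, -0.5, 0, 0, 0, -1], [0, 0, -0.5, 0, 0, 0, -1], [0, 0, -0.5, 0, 0, 0, -1], [0, 0, -0.5, 0, 0, 0, -1], [0, 0, -0.5, 0, 0, 0, -1], [0, 0, -0.4, 0, 0, 0, -1], [0, 0, -0.3, 0, 0, 0, -1], [0, 0, 0, 0, 0, 0, -1], [0, 0, 0, 0, 0, 0, -1], [0, 0, 0, 0, 0, 0, -1]]}}

```text
clock: 13.1
eef_pos: [0.4945, 0.0387, 0.1286]
tcp_rot: [-0.43, -3.111, -0.0]
wrist_force: [-0.5, 0.9, -3.4]
gripper_width: 0.0574
grip_force: 35.0
```

>>> {"op": "send_rows", "data": {"series": [[0, 0, 0, 0, 0, 0, -1], [0, 0, 0, 0, 0, 0, -1], [0, 0, 0, 0, 0, 0, -1], [0, 0, 0, 0, 0, 0, -1], [0, 0, 0, 0, 0, 0, -1]]}}

```text
clock: 13.52
eef_pos: [0.495, 0.0387, 0.129]
tcp_rot: [-0.43, -3.112, -0.0]
wrist_force: [-0.6, 0.6, -4.0]
gripper_width: 0.0572
grip_force: 35.0
```

Run:
```python
from h import *
fs=[]
for i in range(6):
    robot.get_image("wrist"); st=robot.observe(); fs.append(st["wrist_force"])
print(np.array(fs).round(2)[:,2],np.mean(fs,0),st["eef_pos"],st["clock"],st["gripper_width"])
print("free reader:",togo((.487,-.31,.2),st)[0])
```

```text
[-4.08 -3.15 -4.23 -4.11 -3.63 -3.8 ] [ 0.07201447  0.40465971 -3.83246503] [0.49504473 0.0386537  0.12923061] 13.8167 0.05731870154477466
free reader: [ -86.9 -337.7  -70.8]
```

The right tin weighs 3.8 N against about 1.4 N, so it is the heavier. "In the same way" includes setting it back, so I'll do that first and then lift it again.

>>> {"op": "send_rows", "data": {"series": [[0, 0, 0.3, 0, 0, 0, -1], [0, 0, 0.5, 0, 0, 0, -1], [0, 0, 0.5, 0, 0, 0, -1], [0, 0, 0.5, 0, 0, 0, -1], [0, 0, 0.5, 0, 0, 0, -1], [0, 0, 0.5, 0, 0, 0, -1], [0, 0, 0.4, 0, 0, 0, -1], [0, 0, 0.3, 0, 0, 0, -1], [0, 0, 0.2, 0, 0, 0, -1], [0, 0, 0.15, 0, 0, 0, -1], [0, 0, 0.1, 0, 0, 0, -1], [0, 0, 0, 0, 0, 0, -1]]}}

```text
clock: 14.82
eef_pos: [0.4951, 0.0387, 0.0303]
tcp_rot: [-0.43, -3.112, -0.0]
wrist_force: [0.2, -0.3, -4.0]
gripper_width: 0.0574
grip_force: 35.0
```

>>> {"op": "send_rows", "data": {"series": [[0, 0, 0, 0, 0, 0, -1], [0, 0, 0, 0, 0, 0, -1], [0, 0, 0, 0, 0, 0, -1]]}}

```text
clock: 15.07
eef_pos: [0.4953, 0.0387, 0.0309]
tcp_rot: [0.43, 3.111, 0.0]
wrist_force: [0.6, -0.0, -3.8]
gripper_width: 0.0573
grip_force: 35.0
```

>>> {"op": "send_rows", "data": {"series": [[0, 0, 0.04, 0, 0, 0, -1], [0, 0, 0.03, 0, 0, 0, -1], [0, 0, 0, 0, 0, 0, -1], [0, 0, 0, 0, 0, 0, -1]]}}

```text
clock: 15.4
eef_pos: [0.4953, 0.0386, 0.0293]
tcp_rot: [0.43, 3.111, 0.0]
wrist_force: [-2.2, 0.3, 5.5]
gripper_width: 0.0575
grip_force: 35.0
```

Contact. Next I open, hold briefly, grip again and lift high enough to clear the jar.

>>> {"op": "send_rows", "data": {"series": [[0, 0, 0, 0, 0, 0, 1], [0, 0, 0, 0, 0, 0, 1], [0, 0, 0, 0, 0, 0, 1], [0, 0, 0, 0, 0, 0, 1], [0, 0, 0, 0, 0, 0, 1], [0, 0, 0, 0, 0, 0, 1], [0, 0, 0, 0, 0, 0, 1]]}}

```text
clock: 15.98
eef_pos: [0.495, 0.0387, 0.0286]
tcp_rot: [-0.43, -3.112, -0.0]
wrist_force: [-0.2, 0.3, -0.5]
gripper_width: 0.0914
grip_force: 0.0
```

>>> {"op": "send_rows", "data": {"series": [[0, 0, 0, 0, 0, 0, -1], [0, 0, 0, 0, 0, 0, -1], [0, 0, 0, 0, 0, 0, -1], [0, 0, 0, 0, 0, 0, -1], [0, 0, 0, 0, 0, 0, -1], [0, 0, 0, 0, 0, 0, -1], [0, 0, 0, 0, 0, 0, -1], [0, 0, 0, 0, 0, 0, -1], [0, 0, 0, 0, 0, 0, -1], [0, 0, 0, 0, 0, 0, -1]], "newtons": 35}}

```text
clock: 16.82
eef_pos: [0.495, 0.0387, 0.0287]
tcp_rot: [0.43, 3.112, 0.0]
wrist_force: [-1.2, 0.5, -0.3]
gripper_width: 0.0572
grip_force: 35.0
```

>>> {"op": "send_rows", "data": {"series": [[0, 0, -0.3, 0, 0, 0, -1], [0, 0, -0.6, 0, 0, 0, -1], [0, 0, -0.7, 0, 0, 0, -1], [0, 0, -0.7, 0, 0, 0, -1], [0, 0, -0.7, 0, 0, 0, -1], [0, 0, -0.7, 0, 0, 0, -1], [0, 0, -0.7, 0, 0, 0, -1], [0, 0, -0.7, 0, 0, 0, -1], [0, 0, -0.7, 0, 0, 0, -1], [0, 0, -0.6, 0, 0, 0, -1], [0, 0, -0.4, 0, 0, 0, -1], [0, 0, 0, 0, 0, 0, -1]]}}

```text
clock: 17.82
eef_pos: [0.4956, 0.0386, 0.2008]
tcp_rot: [0.43, 3.109, 0.0]
wrist_force: [0.4, 0.2, -4.2]
gripper_width: 0.0574
grip_force: 35.0
```

Run:
```python
from h import *
st=robot.observe(); print(st["clock"],st["eef_pos"],st["gripper_width"],st["wrist_force"],togo((.487,-.31,.2),st)[0])
# refine reader centre: dark green/black disc blobs
for n,z in(("side",.02),("scene",.02)):
    pass
im=cv2.imread("pics/side0.png"); sc=cv2.imread("pics/scene0.png")
a=cv2.resize(im[205:265,345:415],None,fx=5,fy=5,interpolation=cv2.INTER_CUBIC); b=cv2.resize(sc[250:310,307:377],None,fx=5,fy=5,interpolation=cv2.INTER_CUBIC)
cv2.imwrite("pics/rd.png",np.hstack([a,b]))
```

```text
17.8167 [0.49561407 0.03860349 0.20081809] 0.05743643484916331 [ 0.36789261  0.17194175 -4.15016354] [ -86.3 -337.9    0.9]
```

View pics/rd.png

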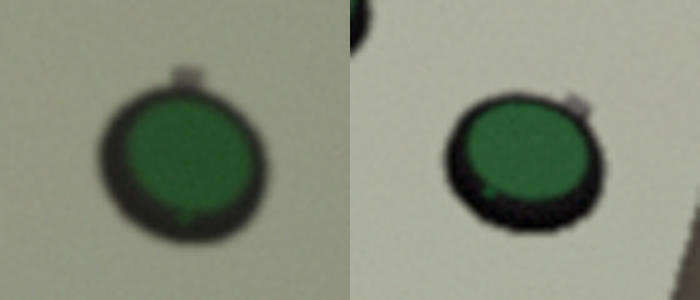

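>>> {"op": "send_rows", "data": {"series": [[0, -0.4, 0, 0, 0, 0, -1], [0, -0.8, 0, 0, 0, 0, -1], [0, -0.8, 0, 0, 0, 0, -1], [0, -0.8, 0, 0, 0, 0, -1], [0, -0.8, 0, 0, 0, 0, -1], [0, -0.8, 0, 0, 0, 0, -1], [0, -0.8, 0, 0, 0, 0, -1], [0, -0.8, 0, 0, 0, 0, -1], [0, -0.8, 0, 0, 0, 0, -1], [0, -0.8, 0, 0, 0, 0, -1], [0, -0.8, 0, 0, 0, 0, -1], [0, -0.8, 0, 0, 0, 0, -1]]}}

```text
clock: 18.82
eef_pos: [0.4311, -0.1836, 0.1975]
tcp_rot: [-0.43, -3.109, -0.002]
wrist_force: [-0.0, -0.3, -4.5]
gripper_width: 0.0572
grip_force: 35.0
```

>>> {"op": "send_rows", "data": {"series": [[0, -0.8, 0, 0, 0, 0, -1], [0, -0.8, 0, 0, 0, 0, -1], [0, -0.8, 0, 0, 0, 0, -1], [0, -0.8, 0, 0, 0, 0, -1], [0, -0.8, 0, 0, 0, 0, -1], [0, -0.4, 0, 0, 0, 0, -1], [0, 0, 0, 0, 0, 0, -1], [0, 0, 0, 0, 0, 0, -1], [0, 0, 0, 0, 0, 0, -1], [0, 0, 0, 0, 0, 0, -1]]}}

```text
clock: 19.65
eef_pos: [0.4028, -0.2876, 0.1985]
tcp_rot: [-0.429, -3.112, -0.001]
wrist_force: [0.2, 0.7, -4.0]
gripper_width: 0.0575
grip_force: 35.0
```

Run:
```python
from h import *
print(back("side",(382.8,236),.02),back("scene",(342.6,279.4),.02))
st=robot.observe(); im=robot.get_image("wrist"); cv2.imwrite("pics/w3.png",im)
print(st["clock"],st["eef_pos"],st["gripper_width"],proj("wrist",(.487,-.309,.02),st))
```

```text
[ 0.4901399  -0.31072805  0.02      ] [ 0.49202117 -0.30777149  0.02      ]
19.65 [ 0.40282788 -0.28761032  0.19847555] 0.05754089501282001 [258.48072754 255.01392984]
```

View pics/w3.png

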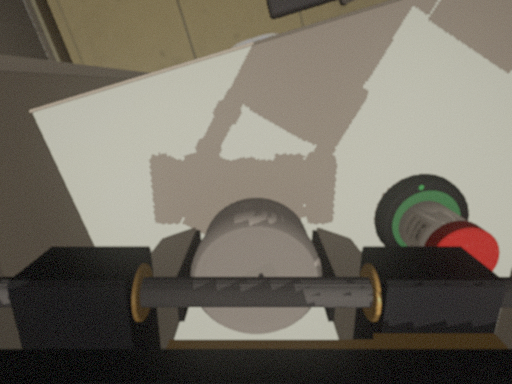

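The held tin hides the free reader from the wrist camera, and the jar's reader is off to the right at (421,215). The side and scene views agree on (0.491,-0.309). The same views put the tins about 3 mm low in y, so I aim for (0.491,-0.307).

>>> {"op": "send_rows", "data": {"series": [[-0.4, 0.03, 0, 0, 0, 0, -1], [-0.6, 0.03, 0, 0, 0, 0, -1], [-0.6, 0.03, 0, 0, 0, 0, -1], [-0.6, 0.03, 0, 0, 0, 0, -1], [-0.6, 0.03, 0.3, 0, 0, 0, -1], [-0.5, 0.03, 0.6, 0, 0, 0, -1], [-0.3, 0.02, 0.7, 0, 0, 0, -1], [0, 0, 0.7, 0, 0, 0, -1], [0, 0, 0.7, 0, 0, 0, -1], [0, 0, 0.5, 0, 0, 0, -1], [0, 0, 0.4, 0, 0, 0, -1], [0, 0, 0.2, 0, 0, 0, -1]]}}

```text
clock: 20.7
eef_pos: [0.491, -0.3075, 0.0947]
tcp_rot: [-0.429, -3.111, -0.002]
wrist_force: [-0.1, -0.4, -4.2]
gripper_width: 0.0572
grip_force: 35.0
```

>>> {"op": "send_rows", "data": {"series": [[0, 0, 0, 0, 0, 0, -1], [0, 0, 0, 0, 0, 0, -1], [0, 0, 0, 0, 0, 0, -1], [0, 0, 0, 0, 0, 0, -1], [0, 0, 0, 0, 0, 0, -1], [0, 0, 0, 0, 0, 0, -1]]}}

```text
clock: 21.2
eef_pos: [0.4909, -0.3084, 0.0967]
tcp_rot: [0.43, 3.111, -0.001]
wrist_force: [-0.6, -0.0, -4.5]
gripper_width: 0.0571
grip_force: 35.0
```

Run:
```python
from h import *
st=robot.observe(); print(st["clock"],st["eef_pos"],st["gripper_width"],togo((.491,-.307,.097),st)[0],np.abs(st["joint_vel"]).max())
s=robot.get_image("side"); c=robot.get_image("scene")
f=lambda i:cv2.resize(i,None,fx=3,fy=3,interpolation=cv2.INTER_CUBIC)
cv2.imwrite("pics/fin.png",np.hstack([f(s[150:340,165:295]),f(s[150:340,310:440])]))
cv2.imwrite("pics/fin2.png",c)
for P in((.484,.254,.036),(.491,-.307,.02)): print(proj("side",P),proj("scene",P))
```

```text
21.2 [ 0.49093261 -0.30837435  0.09674994] 0.05713005094883449 [ 0.3  1.3 -0.3] 0.00436587525753632
[186.1041904  199.90503784] [203.34147049 190.37737566]
[381.45570316 235.47497824] [342.17702537 279.47411233]
```

View pics/fin.png

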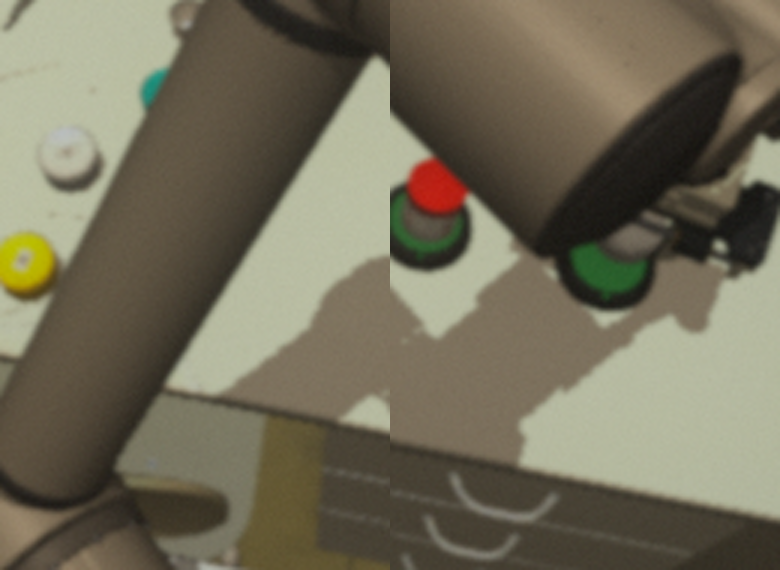

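View pics/fin2.png

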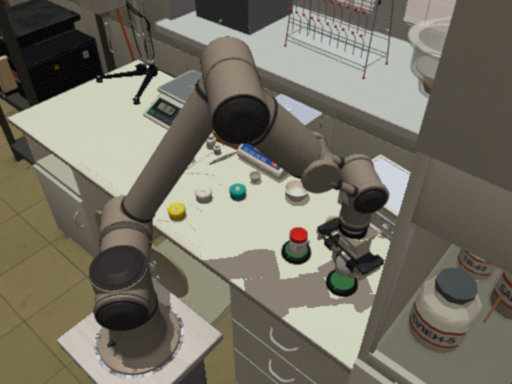

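The lighter tin is standing at its first spot at side (188,201), the jar and bystanders are undisturbed, and the heavier tin hangs over the free reader. Handing in.

```bash
python3 -c "
from bench import robot
print(robot.close_job())"
```

```text
the job is handed in; nothing more can be done
None
```

I handed the job in with the right tin, the heavier at about 3.8 N against 1.4 N, held upright and still about 5 cm above the free reader's window; the left tin is back where it stood, after 21 s.

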